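# Clear the chopped chocolate into the board's tray with the bench scraper

### The arm

A 6-joint arm with a two-finger parallel gripper is mounted at the origin on a cart in front of the work surface, level with it; the furniture and walls round the work are solid. World frame = base frame: x ahead of the robot, y to its left, z up, the work surface at z = 0. Lengths are in m, angles in rad, forces in N, time in s.
With the tool pointing down it reaches from about 0.425 to 0.95 m from the base axis. Payload 3.5 kg.
Tool frame: the origin (TCP) lies between the finger pads; the fingertips stand 22 mm ahead of it and the grasp point (between the pads) lies 3 mm ahead of it (ctrl.nose_length is the z of the fingertips in the tool frame, in m); z points along the fingers, y is the line along which they close (so a half turn about z gives the same grasp; the last joint's range is limited). The gripper opens to 85 mm and grips with 20 to 120 N. Pads are 22 mm wide; open, the fingers measure 114 mm over their backs; the gripper's body (76 mm by 85 mm) begins 54 mm behind the grasp point. The pads swing forward as they close: fully open they stand 13 mm farther back than shut.
Start: joints at [1.04, 0.286, 1.577, -0, 1.279, -0.15], TCP at [0.251, 0.627, 0.253] pointing down, gripper open.
Joint ranges: [-2.77, 2.77], [-0.9, 2.22], [0.21, 2.48], [-1.53, 4.67], [0.24, 2.81], [-2.84, 2.84]. Speed limits (rad/s): [2.79, 2.79, 3.14, 3.14, 3.14, 3.14].

### API

Orientations are given as a unit quaternion [x, y, z, w].
In Python, from plant import ctrl gives the robot as it stands. The module is installed in compiled form; this text tells all that it offers.
- The arm moves only by the tool send_rows, never from a script. Its argument "rows" is text: rows parted by semicolons, each of 7 numbers parted by spaces: the turn, a rotation vector about the tool's x, y, z in parts of the range, where 1.0 means 180 degrees, then the shift along the tool's x, y, z in parts of the range, where 1.0 means 600 mm, then the opening, from -1 (shut) to 1 (fully open). A call has 1 to 8 rows; each row is the pose to reach, as a shift and turn from the pose commanded when the call began, along the tool's axes at that moment; what a row does not reach only later rows make up. A row lasts 1/8 s, in which the tool goes at most 62.5 mm and 10.7 degrees, less where a joint would pass 70% of its speed; a pose out of reach is approached as far as the arm can. No shift or turn number may pass 1 either way. A call with a gripper value outside its range is refused whole. The fingers move at their own pace and stop on an object; "grip_force" is the grip in N (left out, the last holds). Time passes only in rows, so rows that repeat a pose let the fingers close. It gives the time, the measured TCP pose, the force, the opening and the grip force at its end, in the units of the state.
- ctrl.get_state(): the state, without advancing time (a new reading comes with each control period).
- ctrl.read_camera(name): name is "scene" or "side" or "wrist"; returns a dict with "color" (400x640x3 uint8, red, green, blue), "fx", "fy", "cx", "cy" (pixels), "extrinsics" (4x4, takes a point from world to camera coordinates). Camera axes: x right, y down, z forward; pixel columns grow to the right and rows downward; lengths in m; the calibration is good to about 2 mm. The wrist camera is an equidistant fisheye: a pixel r from the principal point sees the ray r / f radians off the axis. A picture is of the moment at which its call begins. There is no depth.
- ctrl.sign_off(): hands the job in; it is judged then, once.
Trained networks look in a picture, given as the dict that the camera call returned (one of the last four; its "shot" number tells which), for a name from the list of things; names that differ only in an ending like _2 or _b are one class to them, and where a whole thing is asked for, a point or a joint stands for the part that bears it (a point fixed in the world has none). Each returns a list of dicts, best first, with "p" (0 to 1); they miss things now and then, are a little off and sometimes report something else, mostly with a low value. They report only what shows in the picture. A call takes as long as a camera call.
- ctrl.look_for(picture, target): "position" ([x, y, z] in m, in the coordinates of the camera as it stood for that picture, good to about 4 mm: the middle of the surface that is visible of it).
The state is a dict: "time": time; "qpos": joint angles; "dq": joint speeds; "joint_efforts": joint torques, N m; "eef_pos": TCP position; "tcp_rot": TCP orientation; "contact_force": force on the tool from outside, world axes, zero at the start; "wrist_torque": the same for the moment, N m; "opening": opening from 0.0 (shut) to 1.0 (fully open); "finger_force": force on a finger pad.
Only numpy, scipy, OpenCV 4.12 (cv2) and the standard library are available. Lean on these libraries where they do the work, as an engineer would, in place of code of your own. Each camera call takes 0.05 s, during which the arm holds its last target. There are 200 camera calls.

### The job

Pull the steel tray all the way out from under the chopping board, stand the bench scraper on its blade edge and sweep all six pieces of chocolate off the board's open left end into the tray; touch the chocolate only with the scraper, never with the gripper. Then lay the scraper flat on the board again, let go of it and push the tray fully home. Leave the other things on the worktop where they are.

Things in the scene. Friction and masses are not known exactly. Their poses are not given: they have to be found in the camera images.
- board: Raised chopping board of pale bamboo, fixed. Origin on the worktop under its centre; 222 mm along its x, 340 mm along its y, flat top face at z = 72 mm. Below, two side walls carry it; its right end (-y) is closed there, and at its left end (+y) the tray slides out
- board_top (a point): Centre of the board's top face, axes as the board's. Along both long edges runs a lip 21 mm wide and 10 mm proud; the clear face between the lips is 180 mm wide (x = -90 to 90 mm). Both ends (y = -170 and 170 mm) are open, without a lip
- tray (a joint): Travel of the tray out of the board's left end, along the board's +y: 0 fully home, 0.13 m fully out (stop). It stays where it is left; sliding it takes about 2 N plus 6 N per m/s
- tray_in (a point): Centre of the open steel tray's inner floor, 6.5 mm above the worktop, axes as the board's; moves with the tray. Inside 179 mm along x, 195 mm along y; rim 50 mm above the worktop, 4 mm below the board's underside. Home, its left wall (2.5 mm) is flush with the board's left end; fully out, 127 mm of its inside lie open beyond that end
- tray_pull (a point): Middle of the tray's wire pull: a bar of 8 mm diameter, straight for 80 mm along the board's x, 34 mm above the worktop, 46 mm outside the tray's left wall (42 mm clear between them), joined to the wall by wires 50 mm to either side; moves with the tray
- scraper: Bench scraper, 0.18 to 0.29 kg: round wooden handle (26 mm diameter, 124 mm long), steel blade (120 mm wide, 2.5 mm thick). Origin at the handle's middle, on its axis; x along the handle, y to the blade's edge 92 mm away, z square to the blade. Starts flat on the board's right end, blade toward the tray, handle hanging free some 22 mm past the end, 73 mm up
- chunk1: Broken piece of dark chocolate, single square 26 x 25 x 14 mm with sloping sides, 14 g, loose on the board. Origin at the middle of its (starting) underside, z up when it lies as at the start; it can turn over
- chunk2: Broken piece of dark chocolate, single square 24 x 27 x 15 mm with sloping sides, 14 g, loose on the board. Origin at the middle of its (starting) underside, z up when it lies as at the start; it can turn over
- chunk3: Broken piece of dark chocolate, single square 28 x 22 x 13 mm with sloping sides, 14 g, loose on the board. Origin at the middle of its (starting) underside, z up when it lies as at the start; it can turn over
- chunk4: Broken piece of dark chocolate, single square 23 x 23 x 16 mm with sloping sides, 14 g, loose on the board. Origin at the middle of its (starting) underside, z up when it lies as at the start; it can turn over
- chunk5: Broken piece of dark chocolate, double square 37 x 24 x 13 mm with sloping sides, 14 g, loose on the board. Origin at the middle of its (starting) underside, z up when it lies as at the start; it can turn over
- chunk6: Broken piece of dark chocolate, double square 36 x 22 x 14 mm with sloping sides, 14 g, loose on the board. Origin at the middle of its (starting) underside, z up when it lies as at the start; it can turn over
- mug: Bystander: pale mug, 78 x 109 x 101 mm, loose on the worktop; leave it where it is. Origin at the middle of its underside
- tin: Bystander: printed food tin, 57 mm across, 72 mm high, loose on the worktop; leave it where it is. Origin at the middle of its underside
- salt: Bystander: salt shaker, 44 mm across, 90 mm high, loose on the worktop; leave it where it is. Origin at the middle of its underside
- spice: Bystander: spice jar with a green cap, 44 mm across, 100 mm high, loose on the worktop; leave it where it is. Origin at the middle of its underside
- lemon: Bystander: lemon, 76 x 56 x 55 mm, loose on the worktop; leave it where it is. Origin at the middle of its underside
- spoon: Bystander: metal teaspoon lying flat, 130 x 26 x 11 mm, loose on the worktop; leave it where it is. Origin at the middle of its underside
- garlic: Bystander: garlic bulb, 54 mm, loose on the worktop; leave it where it is. Origin at the middle of its underside

How it is judged:
On the way, in this order (a step that is already met when the one before it is completed fails the run):
1. the tray is pulled out (within 15 mm of its stop) (value of joint tray above 0.115 m), for 0.1 s.
2. the scraper stands on its edge (blade within about 45 degrees of upright) on the board with the tray out (angle between scraper's own z axis and vertical between 0.78 and 2.36 rad and contact force between scraper and board above 0.3 N and value of joint tray above 0.1 m), for 0.1 s.
3. all six pieces lie in the pulled-out tray (x of chunk1 in the frame of tray_in between -0.092 and 0.092 m and y of chunk1 in the frame of tray_in between -0.1 and 0.1 m and z of chunk1 in the frame of tray_in between -0.004 and 0.042 m and x of chunk2 in the frame of tray_in between -0.092 and 0.092 m and y of chunk2 in the frame of tray_in between -0.1 and 0.1 m and z of chunk2 in the frame of tray_in between -0.004 and 0.042 m and x of chunk3 in the frame of tray_in between -0.092 and 0.092 m and y of chunk3 in the frame of tray_in between -0.1 and 0.1 m and z of chunk3 in the frame of tray_in between -0.004 and 0.042 m and x of chunk4 in the frame of tray_in between -0.092 and 0.092 m and y of chunk4 in the frame of tray_in between -0.1 and 0.1 m and z of chunk4 in the frame of tray_in between -0.004 and 0.042 m and x of chunk5 in the frame of tray_in between -0.092 and 0.092 m and y of chunk5 in the frame of tray_in between -0.1 and 0.1 m and z of chunk5 in the frame of tray_in between -0.004 and 0.042 m and x of chunk6 in the frame of tray_in between -0.092 and 0.092 m and y of chunk6 in the frame of tray_in between -0.1 and 0.1 m and z of chunk6 in the frame of tray_in between -0.004 and 0.042 m and value of joint tray above 0.1 m), for 0.2 s.
At the end, for the whole second after the job is handed in: The tray is home within 8 mm with all six pieces at rest inside it; the scraper lies flat (within about 17 degrees, either face up) and at rest on the board, its handle's middle within 100 mm of the board's centre line and not more than 50 mm beyond either end; nothing is held (x of chunk1 in the frame of tray_in between -0.092 and 0.092 m and y of chunk1 in the frame of tray_in between -0.1 and 0.1 m and z of chunk1 in the frame of tray_in between -0.004 and 0.042 m and x of chunk2 in the frame of tray_in between -0.092 and 0.092 m and y of chunk2 in the frame of tray_in between -0.1 and 0.1 m and z of chunk2 in the frame of tray_in between -0.004 and 0.042 m and x of chunk3 in the frame of tray_in between -0.092 and 0.092 m and y of chunk3 in the frame of tray_in between -0.1 and 0.1 m and z of chunk3 in the frame of tray_in between -0.004 and 0.042 m and x of chunk4 in the frame of tray_in between -0.092 and 0.092 m and y of chunk4 in the frame of tray_in between -0.1 and 0.1 m and z of chunk4 in the frame of tray_in between -0.004 and 0.042 m and x of chunk5 in the frame of tray_in between -0.092 and 0.092 m and y of chunk5 in the frame of tray_in between -0.1 and 0.1 m and z of chunk5 in the frame of tray_in between -0.004 and 0.042 m and x of chunk6 in the frame of tray_in between -0.092 and 0.092 m and y of chunk6 in the frame of tray_in between -0.1 and 0.1 m and z of chunk6 in the frame of tray_in between -0.004 and 0.042 m and value of joint tray below 0.008 m and x of scraper in the frame of board between -0.1 and 0.1 m and y of scraper in the frame of board between -0.22 and 0.22 m and z of scraper in the frame of board between 0.062 and 0.097 m and (angle between scraper's own z axis and vertical below 0.3 rad or angle between scraper's own z axis and vertical above 2.84 rad) and contact force between scraper and board above 0.3 N and linear speed of scraper below 0.02 m/s and linear speed of each of chunk1, chunk2, chunk3, chunk4, chunk5, chunk6 below 0.03 m/s); the robot touches nothing.
It fails at once if the gripper or arm touches a piece of chocolate (contact force between any of the fingers, the arm and chunk1 above 0.3 N or contact force between any of the fingers, the arm and chunk2 above 0.3 N or contact force between any of the fingers, the arm and chunk3 above 0.3 N or contact force between any of the fingers, the arm and chunk4 above 0.3 N or contact force between any of the fingers, the arm and chunk5 above 0.3 N or contact force between any of the fingers, the arm and chunk6 above 0.3 N).
It fails at once if a bystander is moved by more than 30 mm or knocked over (distance of any of mug, tin, salt, spice, lemon, spoon, garlic from where it was at the start of the episode above 0.03 m or angle between any of mug, tin, salt, spice's own z axis and vertical above 0.4 rad).
It also fails if it takes over 72 s, if anything falls off the work surface, if the arm or the gripper's body presses on something with over 40 N, if the wrist force passes 120 N, or if a joint passes its speed limit or range.

## Working session

There is one attempt and no reset: what is moved stays moved. The work goes in short steps, Python scripts to look and compute and a tool call to move; the robot and the scene stay as the last step left them, time stands still between calls to the robot, and variables do not carry over. Pictures are saved under pics/ and viewed, at most 10 in all, crops included, and the job is handed in when it is done.

Besides the shell and the picture viewer there is one more tool, called after "Call:" as name(argument=value, ...), one argument or row to a line, values as JSON. send_rows: Moves the arm, as the interface text tells. Its arguments: {"type":"object","properties":{"rows":{"type":"string"},"grip_force":{"type":"number"}},"required":["rows"]}

```bash
mkdir -p pics; ls; cat > h.py <<'E'
import numpy as np, cv2
from scipy.spatial.transform import Rotation as R
from plant import ctrl
def shot(n):
    return ctrl.read_camera(n)
def save(p,f): cv2.imwrite('pics/'+f,p['color'][:,:,::-1])
def toworld(p,c):
    E=np.array(p['extrinsics']); return E[:3,:3].T@(np.array(c)-E[:3,3])
def proj(p,X):
    E=np.array(p['extrinsics']); c=E[:3,:3]@np.array(X)+E[:3,3]
    return np.array([p['fx']*c[0]/c[2]+p['cx'],p['fy']*c[1]/c[2]+p['cy']])
def find(p,t,k=2):
    return [(round(d['p'],2),np.round(toworld(p,d['position']),4)) for d in ctrl.look_for(p,t)[:k]]
def ray(p,u,v,z):
    E=np.array(p['extrinsics']); o=-E[:3,:3].T@E[:3,3]
    d=E[:3,:3].T@np.array([(u-p['cx'])/p['fx'],(v-p['cy'])/p['fy'],1]); return o+d*(z-o[2])/d[2]
def rows_to(pos,Rt):
    "turn/shift in tool axes from measured pose"
    s=ctrl.get_state(); r0=R.from_quat(s['tcp_rot'])
    return np.round((r0.inv()*Rt).as_rotvec(degrees=True),2), np.round(r0.inv().apply(np.array(pos)-s['eef_pos'])*1000,1)
E
python3 - <<'E'
from h import *
s=ctrl.get_state(); print(s['time'],s['eef_pos'],R.from_quat(s['tcp_rot']).as_matrix().round(3))
names="board tray tray_pull scraper chunk1 chunk2 chunk3 chunk4 chunk5 chunk6 mug tin salt spice lemon spoon garlic".split()
for c in ['scene','side']:
    p=shot(c); save(p,c+'0.png'); print(c,p['fx'],p['cx'],p['cy'],np.round(p['extrinsics'],3).tolist())
    for n in names: print(n,find(p,n))
E
```

```text
pics
0.0 [0.25053682 0.62612304 0.25190994] [[-0.928  0.372 -0.001]
 [ 0.372  0.928 -0.002]
 [ 0.    -0.002 -1.   ]]
scene 403.12090615125476 316.06100579989374 205.97321759081143 [[-0.467, -0.884, 0.018, 0.121], [-0.652, 0.331, -0.682, 0.482], [0.597, -0.331, -0.731, 1.097], [0.0, 0.0, 0.0, 1.0]]
board [(0.71, array([ 0.5931, -0.1293,  0.0764]))]
tray [(0.54, array([0.6109, 0.0312, 0.0417])), (0.51, array([ 0.5443, -0.5397,  0.0674]))]
tray_pull [(0.65, array([0.6078, 0.0303, 0.0421]))]
scraper [(0.79, array([ 0.5527, -0.299 ,  0.073 ])), (0.57, array([0.7646, 0.0915, 0.0651]))]
chunk1 [(0.54, array([ 0.4385, -0.5028,  0.0444])), (0.52, array([ 0.6233, -0.1291,  0.0853]))]
chunk2 [(0.54, array([ 0.4385, -0.5028,  0.0444])), (0.52, array([ 0.6233, -0.1291,  0.0853]))]
chunk3 [(0.54, array([ 0.4385, -0.5028,  0.0444])), (0.52, array([ 0.6233, -0.1291,  0.0853]))]
chunk4 [(0.54, array([ 0.4385, -0.5028,  0.0444])), (0.52, array([ 0.6233, -0.1291,  0.0853]))]
chunk5 [(0.54, array([ 0.4385, -0.5028,  0.0444])), (0.52, array([ 0.6233, -0.1291,  0.0853]))]
chunk6 [(0.54, array([ 0.4385, -0
[... 1058 characters left out ...]
0.6232, -0.1378,  0.0758]))]
chunk4 [(0.62, array([ 0.5452, -0.1246,  0.0802])), (0.61, array([ 0.6232, -0.1378,  0.0758]))]
chunk5 [(0.62, array([ 0.5452, -0.1246,  0.0802])), (0.61, array([ 0.6232, -0.1378,  0.0758]))]
chunk6 [(0.62, array([ 0.5452, -0.1246,  0.0802])), (0.61, array([ 0.6232, -0.1378,  0.0758]))]
mug [(0.75, array([0.7738, 0.0656, 0.0711]))]
tin [(0.86, array([0.7394, 0.1881, 0.0414])), (0.56, array([0.3596, 0.1661, 0.0232]))]
salt [(0.7, array([ 0.7513, -0.0318,  0.0535]))]
spice [(0.76, array([ 0.5481, -0.5692,  0.0619]))]
lemon [(0.94, array([ 0.4375, -0.53  ,  0.0382]))]
spoon [(0.43, array([ 0.3453, -0.1007,  0.0018]))]
garlic [(0.48, array([0.3565, 0.1694, 0.0236]))]
```

View pics/scene0.png

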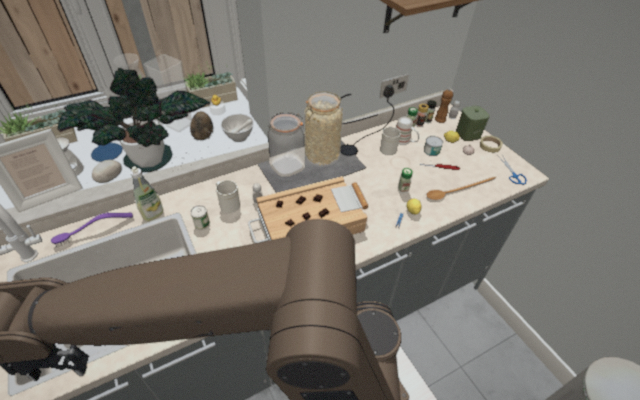

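View pics/side0.png

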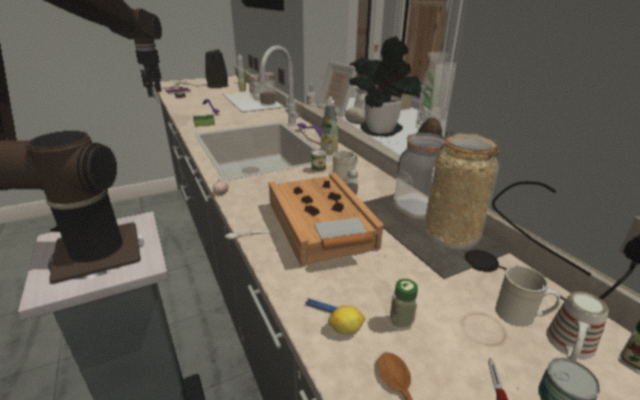

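The scene shows the board (corners about (258,200)–(365,190)) with six chunks, the scraper at right (350,197), the pull at (255,230). The side view shows the board at (270–380,180–260), garlic at (220,187), and the spoon at (245,235).

```bash
python3 - <<'E'
from h import *
a=cv2.imread('pics/scene0.png')[165:255,240:380]; b=cv2.imread('pics/side0.png')[165:270,255:395]
a=cv2.resize(a,(0,0),fx=5,fy=5,interpolation=cv2.INTER_CUBIC)[:,:700]; b=cv2.resize(b,(0,0),fx=5,fy=5,interpolation=cv2.INTER_CUBIC)
cv2.imwrite('pics/a.png',a); cv2.imwrite('pics/b.png',b)
E
```

```text
(no output)
```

View pics/a.png

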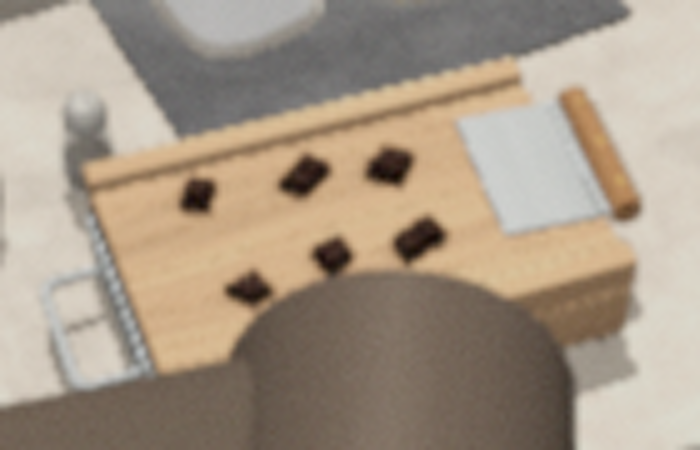

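View pics/b.png

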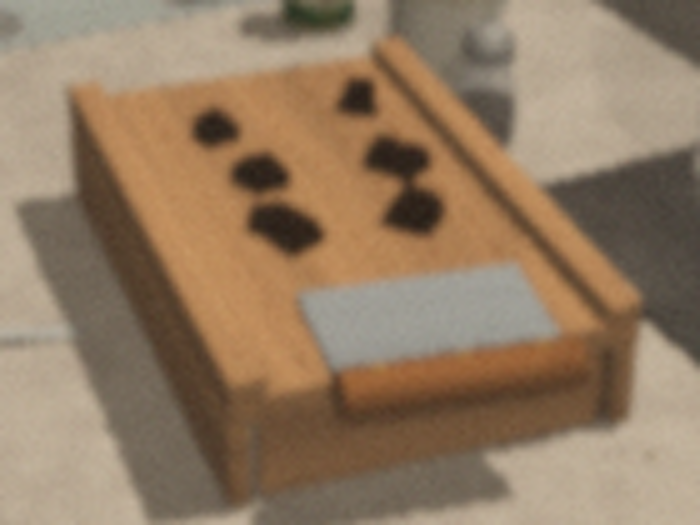

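```bash
python3 - <<'E'
from h import *
from scipy.optimize import least_squares
P={c:shot(c) for c in ['scene','side']}
L=[('scene',256.6,197.6,.111,.17,.082),('scene',343.4,176.4,.111,-.17,.082),('scene',366.6,217.4,-.111,-.17,.082),
('side',269.4,182.6,-.111,.17,.082),('side',334.5,172.6,.111,.17,.082),('side',383,224.6,.111,-.17,.082),('side',301.4,242.6,-.111,-.17,.082)]
def W(q,x,y,z): c,s=np.cos(q[2]),np.sin(q[2]); return np.array([q[0]+c*x-s*y,q[1]+s*x+c*y,q[3]+z])
f=lambda q:np.concatenate([proj(P[c],W(q,x,y,z))-(u,v) for c,u,v,x,y,z in L])
r=least_squares(f,[.6,-.13,0,0],loss='soft_l1'); q=r.x; print(q.round(4), f(q).reshape(-1,2).round(1).tolist())
np.save('board.npy',q)
def inv(w): c,s=np.cos(q[2]),np.sin(q[2]); d=w[:2]-q[:2]; return np.array([c*d[0]+s*d[1],-s*d[0]+c*d[1]]).round(4)
# triangulated scraper handle ends
def tri(u1,u2):
    return least_squares(lambda X:np.r_[proj(P['scene'],X)-u1,proj(P['side'],X)-u2],[.56,-.3,.07]).x
A=tri([240+572/5,165+95/5],[255+590/5,165+355/5]); B=tri([240+626/5,165+208/5],[255+340/5,165+392/5])
print('handle',A,B,inv(A),inv(B))
for n in ['scene','side']:
    print('ray handle', [ray(P[n],*u,.073).round(4) for u in ([[240+572/5,165+95/5],[240+626/5,165+208/5]] if n=='scene' else [[255+590/5,165+355/5],[255+340/5,165+392/5]])])
for n in ['scene','side']:
    print([(round(d['p'],2),inv(toworld(P[n],d['position'])).tolist()) for d in ctrl.look_for(P[n],'chunk1')])
for u in ([249,222],[255,242]):
    w=ray(P['scene'],*u,.034); print('pull',w,inv(w))
print('salt,mug,tin', [inv(np.array(w)) for w in ([.7515,-.018],[.77,.079],[.7365,.2])])
E
```

```text
[ 0.5772 -0.1452 -0.124  -0.0059] [[-0.5, 0.3], [-1.1, 0.0], [0.9, -0.2], [-0.7, -0.5], [0.7, -0.1], [1.1, 1.1], [-0.7, -0.2]]
handle [ 0.61642695 -0.35068941  0.07258927] [ 0.49423323 -0.32252432  0.07257647] [ 0.0643 -0.199 ] [-0.0604 -0.1862]
ray handle [array([ 0.6122, -0.3492,  0.073 ]), array([ 0.4949, -0.3225,  0.073 ])]
ray handle [array([ 0.6177, -0.3502,  0.073 ]), array([ 0.4936, -0.3233,  0.073 ])]
[(0.5, [0.03, -0.037]), (0.5, [-0.0448, -0.035]), (0.46, [-0.0448, 0.0933]), (0.45, [0.051, 0.0987]), (0.41, [-0.0388, 0.0324]), (0.38, [0.0484, 0.0213])]
[(0.63, [0.0459, 0.0102]), (0.62, [0.0496, 0.0949]), (0.62, [-0.0431, -0.0418])]
pull [0.64829168 0.06553091 0.034     ] [0.0444 0.2179]
pull [0.55478673 0.08036432 0.034     ] [-0.0502  0.2211]
salt,mug,tin [array([0.1572, 0.1478]), array([0.1635, 0.2464]), array([0.1153, 0.3623])]
```

```bash
cat >> h.py <<'E'
q=np.load('board.npy')
YB=np.array([-np.sin(q[2]),np.cos(q[2]),0]); XB=np.array([np.cos(q[2]),np.sin(q[2]),0]); ZB=np.array([0,0,1.])
def bw(x,y,z=0): return np.array([q[0],q[1],0])+XB*x+YB*y+ZB*z
def wb(w): d=np.array(w)-[q[0],q[1],0]; return np.round([d@XB,d@YB,d[2]],4)
def tool(yv,zv):
    yv=np.array(yv)/np.linalg.norm(yv); zv=np.array(zv)/np.linalg.norm(zv); return R.from_matrix(np.c_[np.cross(yv,zv),yv,zv])
E
python3 - <<'E'
from h import *
print(rows_to(bw(0,.218,.16),tool(YB,-ZB)), bw(0,.218,.16))
E
```

```text
(array([ -0.  ,   0.  , -14.71]), array([-534.6, -384.4,   93.4])) [0.60421199 0.07108606 0.16      ]
```

The manual's scale: shifts go in shares of 600 mm and turns go in shares of 180 degrees. Converting my numbers, -427 mm / 600 = -0.7117, -374 mm / 600 = -0.6233, -14.7 degrees / 180 = -0.0817.

Call:
send_rows(
  rows="0 0 -0.0444 -0.09 -0.0633 0 1; 0 0 -0.0817 -0.18 -0.1283 0 1; 0 0 -0.0817 -0.2667 -0.1917 0 0; 0 0 -0.0817 -0.3567 -0.2567 0 -0.2; 0 0 -0.0817 -0.445 -0.32 0 -0.2; 0 0 -0.0817 -0.5333 -0.3833 0 -0.2; 0 0 -0.0817 -0.6233 -0.4483 0 -0.2; 0 0 -0.0817 -0.7117 -0.5117 0 -0.2",
  grip_force=25,
)

```text
time: 3.0
eef_pos: [0.5201, 0.203, 0.2538]
tcp_rot: [0.062, 0.998, 0.0, 0.001]
contact_force: [0.5, 0.5, 0.5]
opening: 0.401
finger_force: 0.0
```

```bash
python3 - <<'E'
from h import *
print(rows_to(bw(0,.218,.13),tool(YB,-ZB)),ctrl.get_state()['opening'],ctrl.get_state()['contact_force'])
E
```

```text
(array([ 0.03,  0.06, -0.02]), array([ -99.7, -120.5,  123.8])) 0.4005131527306595 [0.47930015 0.52696874 0.50351737]
```

Converted, 124 mm / 600 = 0.2067, -120.5 mm / 600 = -0.2008.

Call:
send_rows(
  rows="0 0 0 -0.055 -0.0667 0.0333 -0.2; 0 0 0 -0.11 -0.1333 0.1 -0.2; 0 0 0 -0.1662 -0.2008 0.1833 -0.2; 0 0 0 -0.1662 -0.2008 0.2067 -0.2; 0 0 0 -0.1662 -0.2008 0.2067 -0.2",
)

```text
time: 3.62
eef_pos: [0.6019, 0.072, 0.1267]
tcp_rot: [0.063, 0.998, -0.0, -0.003]
contact_force: [-0.5, -0.3, -0.5]
opening: 0.399
finger_force: 0.0
```

```bash
python3 - <<'E'
from h import *
p=shot('wrist'); save(p,'w1.png'); print(p['fx'],p['cx'],p['cy'],ctrl.get_state()['opening'])
E=np.array(p['extrinsics']); 
def pf(X):
    c=E[:3,:3]@np.array(X)+E[:3,3]; th=np.arctan2(np.hypot(c[0],c[1]),c[2]); n=c[:2]/np.hypot(c[0],c[1])
    return (p['cx']+p['fx']*th*n[0],p['cy']+p['fy']*th*n[1])
for X in [(-.05,.216,.034),(.05,.216,.034),(.04,.17,.05),(-.1,.17,.082),(.1,.17,.082)]: print(X,np.round(pf(bw(*X)),1))
for n in ['tray_pull']: print([(d[0],wb(d[1])) for d in find(p,n)])
E
```

```text
309.70691628693146 321.80573551409964 203.06654329068735 0.4013711746602697
(-0.05, 0.216, 0.034) [319.6 149.2]
(0.05, 0.216, 0.034) [320.1 279.1]
(0.04, 0.17, 0.05) [257.1 276.9]
(-0.1, 0.17, 0.082) [233.1  68.4]
(0.1, 0.17, 0.082) [257.9 365.8]
[(0.95, array([-0.0291,  0.1798,  0.0384])), (0.62, array([-0.0364,  0.0359,  0.086 ]))]
```

View pics/w1.png

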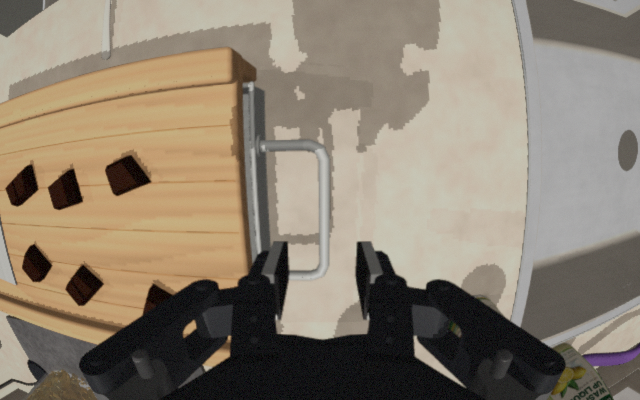

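The wrist view shows the bar at column ~324, rows 145–277, and the fingers straddle column 320, so the alignment is good.

Converted, 89 mm / 600 = 0.1483, 45 mm / 600 = 0.075.

Call:
send_rows(
  rows="0 0 0 0 0.0033 0.075 -0.2; 0 0 0 0 0.0033 0.1483 -0.2; 0 0 0 0 0.0033 0.1483 -0.2; 0 0 0 0 0.0033 0.1483 -1; 0 0 0 0 0.0033 0.1483 -1; 0 0 0 0 0.0033 0.1483 -1; 0 0 0 0 0.0033 0.1483 -1; 0 0 0 0 0.0033 0.1483 -1",
)

```text
time: 4.72
eef_pos: [0.6055, 0.075, 0.0436]
tcp_rot: [0.062, 0.998, 0.0, 0.002]
contact_force: [-2.2, 0.4, 5.4]
opening: 0.076
finger_force: 25.3
```

Converted, 131 mm / 600 = 0.2183, 126 mm / 600 = 0.21.

Call:
send_rows(
  rows="0 0 0 0 0.0333 0 -1; 0 0 0 0 0.0667 0 -1; 0 0 0 0 0.1 0 -1; 0 0 0 0 0.1333 0 -1; 0 0 0 0 0.1667 0 -1; 0 0 0 0 0.1933 0 -1; 0 0 0 0 0.21 0 -1; 0 0 0 0 0.2183 0 -1",
)

```text
time: 5.72
eef_pos: [0.6207, 0.1987, 0.0435]
tcp_rot: [0.059, 0.998, -0.008, -0.0]
contact_force: [-5.7, -29.1, 14.0]
opening: 0.083
finger_force: 26.9
```

Call:
send_rows(
  rows="0 0 0 0 0 0 -1; 0 0 0 0 0 0 -1",
)

```text
time: 5.98
eef_pos: [0.6207, 0.1985, 0.0435]
tcp_rot: [0.061, 0.998, -0.006, -0.0]
contact_force: [-6.1, -19.8, 11.7]
opening: 0.08
finger_force: 26.2
```

```bash
python3 - <<'E'
from h import *
s=ctrl.get_state(); print(wb(s['eef_pos']),s['contact_force'],s['opening'],s['qpos'],s['time'])
E
```

```text
[0.0006 0.3464 0.0435] [ -6.12832075 -19.8042887   11.68558323] 0.08010815245212245 [ 0.15815166  0.47426407  1.74817262 -0.0146582   0.92282104 -1.28250181] 5.975
```

Converted, -210 mm / 600 = -0.35, -200 mm / 600 = -0.3333.

Call:
send_rows(
  rows="0 0 0 0 0 0 -0.2; 0 0 0 0 0 0 -0.2; 0 0 0 0 0 0 -0.2; 0 0 0 0 0 -0.0833 -0.2; 0 0 0 0 0 -0.1833 -0.2; 0 0 0 0 -0.05 -0.2833 -0.2; 0 0 0 0 -0.1333 -0.3333 0; 0 0 0 0 -0.225 -0.35 0.2",
)

```text
time: 6.98
eef_pos: [0.6041, 0.0707, 0.2544]
tcp_rot: [0.061, 0.998, 0.0, 0.003]
contact_force: [-0.0, -0.9, 0.2]
opening: 0.596
finger_force: 0.0
```

```bash
cat >> h.py <<'E'
import json,os
def log():
    s=ctrl.get_state(); open('log.txt','a').write(json.dumps([list(map(float,s[k])) for k in('qpos','eef_pos','tcp_rot')])+'\n'); return s
E
python3 - <<'E'
from h import *
s=log(); print(wb(s['eef_pos']),s['qpos'],s['time'],rows_to(bw(0,-.28,.28),tool(YB,-ZB)))
E
```

```text
[-1.000e-04  2.176e-01  2.544e-01] [-5.03015984e-02  1.36941230e-01  1.74978792e+00  1.69798573e-04
  1.24804784e+00 -1.49944142e+00] 6.975 (array([0.04, 0.39, 0.13]), array([   0.9, -497.5,  -25.9]))
```

Converted, -480 mm / 600 = -0.8, -420 mm / 600 = -0.7.

Call:
send_rows(
  rows="0 0 0 0 -0.1 -0.0167 0.5; 0 0 0 0 -0.2 -0.0417 0.5; 0 0 0 0 -0.3 -0.0417 0.5; 0 0 0 0 -0.4 -0.0417 0.5; 0 0 0 0 -0.5 -0.0417 0.5; 0 0 0 0 -0.6 -0.0417 0.5; 0 0 0 0 -0.7 -0.0417 0.5; 0 0 0 0 -0.8 -0.0417 0.5",
)

```text
time: 7.98
eef_pos: [0.5435, -0.4067, 0.2752]
tcp_rot: [0.062, 0.998, 0.0, 0.0]
contact_force: [0.0, 0.8, 1.0]
opening: 0.753
finger_force: 0.0
```

```bash
python3 - <<'E'
from h import *
s=log(); print(wb(s['eef_pos']),s['qpos'])
# fit kinematics
from scipy.optimize import least_squares
D=[([1.04,.286,1.577,0,1.279,-.15],[.2505,.6261,.2519]),([0.15815166,0.47426407,1.74817262,-0.0146582,0.92282104,-1.28250181],[.6207,.1985,.0435])]
D+=[(a[0],a[1]) for a in map(json.loads,open('log.txt'))]
def fk(k,j):
    h,a1,L2,e,L3,Lt=k
    Ry=lambda a:R.from_euler('y',a); Rz=lambda a:R.from_euler('z',a)
    r=Rz(j[0]); p=r.apply([a1,0,h]); r=r*Ry(j[1]); p=p+r.apply([0,0,L2]); r=r*Ry(j[2]); p=p+r.apply([e,0,L3]); r=r*Rz(j[3])*Ry(j[4]); p=p+r.apply([0,0,Lt]); return p,r
f=lambda k:np.concatenate([fk(k,j)[0]-p for j,p in D])
r=least_squares(lambda k:np.r_[f(k),1e-4*(k-[.25,0,.35,0,.35,.25])],[.25,0,.35,0,.35,.25]); print(r.x.round(4),np.abs(f(r.x)).max())
np.save('kin.npy',r.x)
E
```

```text
[-0.0011 -0.2636  0.2752] [-7.91765262e-01  2.79606080e-01  1.54486083e+00  4.57112998e-04
  1.31704265e+00 -2.23930499e+00]
[-7.5702  0.0435  0.1    -0.0875  0.596  -7.8183] 0.10195331898566172
```

```bash
cat > kin.py <<'E'
from h import *
from scipy.optimize import least_squares
D=[([1.04,.286,1.577,0,1.279,-.15],[.2505,.6261,.2519]),([0.15815166,0.47426407,1.74817262,-0.0146582,0.92282104,-1.28250181],[.6207,.1985,.0435])]
D+=[(a[0],a[1]) for a in map(json.loads,open('log.txt'))]
Ry=lambda a:R.from_euler('y',a); Rz=lambda a:R.from_euler('z',a)
def fk(k,j):
    h,a1,L2,e,L3,Lt,w,w2=k
    r=Rz(j[0]); p=r.apply([a1,w,h]); r=r*Ry(j[1]); p=p+r.apply([0,0,L2]); r=r*Ry(j[2]); p=p+r.apply([e,0,L3]); r=r*Rz(j[3]); p=p+r.apply([0,w2,0]);r=r*Ry(j[4]); p=p+r.apply([0,0,Lt])
    return p,r*Rz(j[5])
f=lambda k:np.concatenate([fk(k,j)[0]-p for j,p in D])
k0=np.array([.25,0,.35,0,.35,.25,.05,.05])
r=least_squares(lambda k:np.r_[f(k),1e-3*(k-k0)],k0); kin=r.x
E
python3 - <<'E'
from kin import *
print(kin.round(4),np.abs(f(kin)).max()); a=json.loads(open('log.txt').readlines()[-1])
print(fk(kin,a[0])[1].as_matrix().round(3), R.from_quat(a[2]).as_matrix().round(3))
E
```

```text
[0.2453 0.0012 0.443  0.0207 0.5712 0.2331 0.0994 0.0015] 0.0009888468704731812
[[-0.123 -0.992  0.   ]
 [-0.992  0.123  0.   ]
 [-0.    -0.    -1.   ]] [[-0.992  0.123  0.   ]
 [ 0.123  0.992  0.   ]
 [-0.     0.    -1.   ]]
```

```bash
cat >> kin.py <<'E'
LO=np.array([-2.77,-.9,.21,-1.53,.24,-2.84]); HI=np.array([2.77,2.22,2.48,4.67,2.81,2.84])
Rt90=Rz(np.pi/2)
def ik(pos,rot,j0):
    best=None
    for s in range(12):
        x0=np.clip(np.array(j0)+(0 if s==0 else np.random.default_rng(s).normal(0,.8,6)),LO+.01,HI-.01)
        def e(j):
            p,r=fk(kin,j); return np.r_[(p-pos)*5,((r*Rt90).inv()*rot).as_rotvec()]
        o=least_squares(lambda j:np.r_[e(j)],x0,bounds=(LO,HI))
        c=np.abs(e(o.x)).max()
        if c<1e-3:
            d=np.abs(o.x-j0).max()
            if best is None or d<best[0]: best=(d,o.x)
    return None if best is None else best[1]
E
python3 - <<'E'
from kin import *
j0=ctrl.get_state()['qpos']
s=np.array([.224,.9746,0]); A=bw(.002,-.1926,.073)
for al in (30,40,50):
    a=np.radians(al); d=np.cos(a)*s-np.sin(a)*ZB; yv=np.sin(a)*s+np.cos(a)*ZB
    for sg in (1,-1):
        rot=tool(sg*yv,d)
        for back in (.1,.010):
            j=ik(A-d*back,rot,j0); print(al,sg,back,None if j is None else j.round(2))
        for lam in (0,20):
            t=np.radians(lam-al); d2=np.sin(t)*YB-np.cos(t)*ZB; y2=np.cos(t)*YB+np.sin(t)*ZB; l=np.radians(lam)
            for ye in (-.1,.185):
                hc=bw(0,ye,.073)-.092*(-np.cos(l)*ZB+np.sin(l)*YB)
                j=ik(hc-d2*.01,tool(sg*y2,d2),j0); print('   sweep',lam,ye,None if j is None else j.round(2))
E
```

```text
30 1 0.1 [-1.03  0.77  1.36  0.67  1.83 -2.49]
30 1 0.01 [-0.95  0.75  1.5   0.71  1.71 -2.51]
   sweep 0 -0.1 [-0.38  0.22  1.87 -0.61  1.   -1.5 ]
   sweep 0 0.185 [ 0.09  0.31  1.76 -0.54  1.25 -1.13]
   sweep 20 -0.1 [-0.56  0.24  1.81 -0.18  1.03 -1.91]
   sweep 20 0.185 [-0.09  0.22  1.83 -0.19  1.11 -1.45]
30 -1 0.1 [-1.03  0.77  1.36  0.67  1.83  0.65]
30 -1 0.01 [-0.95  0.75  1.5   0.71  1.71  0.63]
   sweep 0 -0.1 [-0.38  0.22  1.87 -0.61  1.    1.64]
   sweep 0 0.185 [ 0.09  0.31  1.76 -0.54  1.25  2.01]
   sweep 20 -0.1 [-0.56  0.24  1.81 -0.18  1.03  1.23]
   sweep 20 0.185 [-0.09  0.22  1.83 -0.19  1.11  1.7 ]
40 1 0.1 [-1.    0.68  1.42  0.59  1.71 -2.46]
40 1 0.01 [-0.93  0.68  1.54  0.62  1.58 -2.49]
   sweep 0 -0.1 [-0.32  0.25  1.88 -0.83  1.03 -1.32]
   sweep 0 0.185 [ 0.15  0.37  1.74 -0.69  1.33 -1.03]
   sweep 20 -0.1 [-0.49  0.23  1.84 -0.39  0.98 -1.74]
   sweep 20 0.185 [-0.02  0.25  1.81 -0.38  1.15 -1.3 ]
40 -1 0.1 [-1.    0.68  1.42  0.59  1.71  0.68]
40 -1 0.01 [-0.93  0.68  1.54  0.62  1.58  0.65]
   sweep 0 -0.1 [-0.32  0.25  1.88 -0.83  1.03  1.82]
   sweep 0 0.185 [ 0.15  0.37  1.74 -0.69  1.33  2.11]
   sweep 20 -0.1 [-0.49  0.23  1.84 -0.39  0.98  1.4 ]
   sweep 20 0.185 [-0.02  0.25  1.81 -0.38  1.15  1.85]
50 1 0.1 [-0.96  0.58  1.48  0.5   1.59 -2.43]
50 1 0.01 [-0.9   0.61  1.58  0.53  1.45 -2.45]
   sweep 0 -0.1 [-0.27  0.29  1.89 -1.03  1.09 -1.15]
   sweep 0 0.185 [ 0.19  0.43  1.71 -0.83  1.42 -0.94]
   sweep 20 -0.1 [-0.43  0.24  1.86 -0.62  0.97 -1.54]
   sweep 20 0.185 [ 0.04  0.29  1.79 -0.55  1.21 -1.16]
50 -1 0.1 [-0.96  0.58  1.48  0.5   1.59  0.72]
50 -1 0.01 [-0.9   0.61  1.58  0.53  1.45  0.7 ]
   sweep 0 -0.1 [-0.27  0.29  1.89 -1.03  1.09  2.  ]
   sweep 0 0.185 [ 0.19  0.43  1.71 -0.83  1.42  2.2 ]
   sweep 20 -0.1 [-0.43  0.24  1.86 -0.62  0.97  1.6 ]
   sweep 20 0.185 [ 0.04  0.29  1.79 -0.55  1.21  1.98]
```

```bash
cat >> kin.py <<'E'
def grasp(A,s,al,back,ysgn=1):
    a=np.radians(al); d=np.cos(a)*s-np.sin(a)*ZB; yv=np.sin(a)*s+np.cos(a)*ZB
    return A-d*back, tool(ysgn*yv,d)
def sweep(x,ye,lam,al,back,dz=0):
    l=np.radians(lam); t=np.radians(lam-al); d=np.sin(t)*YB-np.cos(t)*ZB; y2=np.cos(t)*YB+np.sin(t)*ZB
    return bw(x,ye,.072+dz)-.092*(-np.cos(l)*ZB+np.sin(l)*YB)-d*back, tool(y2,d)
S=np.array([.224,.9746,0]); A=bw(.002,-.1926,.073)
E
python3 - <<'E'
from kin import *
print(rows_to(*grasp(A,S,35,.09)), grasp(A,S,35,.09)[0])
E
```

```text
(array([-54.93,  -2.8 ,   5.43]), array([  4.4,  -2.3, 150.6])) [ 0.53889315 -0.40845912  0.12462188]
```

Converted, 150.6 mm / 600 = 0.251, 150 mm / 600 = 0.25, -2.8 degrees / 180 = -0.0156.

Call:
send_rows(
  rows="-0.0556 -0.0028 0.0056 0 0 0.0167 0.5; -0.1111 -0.0056 0.0111 0 0 0.05 0.5; -0.1667 -0.0083 0.0167 0.0017 0 0.1 0.5; -0.2222 -0.0111 0.0222 0.0033 0 0.15 0.5; -0.2778 -0.0139 0.0278 0.005 -0.0017 0.2 0.5; -0.3056 -0.0156 0.03 0.0073 -0.0038 0.25 0.5; -0.3056 -0.0156 0.03 0.0073 -0.0038 0.251 0.5",
)

```text
time: 8.85
eef_pos: [0.5373, -0.4056, 0.1194]
tcp_rot: [0.102, 0.88, 0.462, 0.049]
contact_force: [-0.1, -0.4, -0.6]
opening: 0.749
finger_force: 0.0
```

```bash
python3 - <<'E'
from kin import *
s=log(); print(s['qpos'],s['eef_pos'], fk(kin,s['qpos'])[0], s['contact_force'])
p=shot('wrist'); save(p,'w2.png')
E=np.array(p['extrinsics']); 
def pf(X):
    c=E[:3,:3]@np.array(X)+E[:3,3]; th=np.arctan2(np.hypot(c[0],c[1]),c[2]); n=c[:2]/np.hypot(c[0],c[1])
    return np.round((p['cx']+p['fx']*th*n[0],p['cy']+p['fy']*th*n[1]),1)
h=np.array([.9746,-.224,0])
for t in (-.062,.062): print('handle end',pf(A+h*t))
print('far blade corners',[pf(A+h*t+S*.092) for t in (-.06,.06)], 'grasp line',pf(s['eef_pos']+R.from_quat(s['tcp_rot']).apply([0,0,.09])))
print('end corners',pf(bw(-.111,-.17,.082)),pf(bw(.111,-.17,.082)))
print(find(p,'scraper'), rows_to(*grasp(A,S,35,.008)))
E
```

```text
[-1.00142821  0.71776517  1.42131756  0.63719501  1.75374925 -2.47692242] [ 0.53728759 -0.4055878   0.11937164] [ 0.53837382 -0.40143187  0.12251101] [-0.05447663 -0.44049177 -0.56808551]
handle end [327.1 131.7]
handle end [327.3 295.8]
far blade corners [array([382.8, 131.1]), array([377.8, 252.4])] grasp line [323.9 215.4]
end corners [346.9  54.9] [355.8 322. ]
[(0.76, array([ 0.5486, -0.3297,  0.0692])), (0.55, array([0.6125, 0.1495, 0.0474]))] (array([ 0.01, -0.01,  0.02]), array([ 0.2, -1.5, 81. ]))
```

View pics/w2.png

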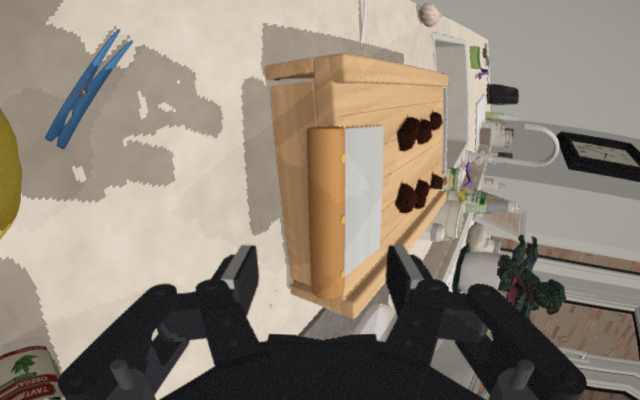

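The wrist view shows the handle at columns 310–345, rows 128–297. That matches the predicted ends (327,132) and (327,296), so I'll grasp there.

Converted, 81 mm / 600 = 0.135, -1.5 mm / 600 = -0.0025.

Call:
send_rows(
  rows="0 0 0 0 -0.0025 0.0667 0.5; 0 0 0 0 -0.0025 0.1167 0.5; 0 0 0 0.0003 -0.0025 0.135 0.5; 0 0 0 0.0003 -0.0025 0.135 -0.1; 0 0 0 0.0003 -0.0025 0.135 -1; 0 0 0 0.0003 -0.0025 0.135 -1; 0 0 0 0.0003 -0.0025 0.135 -1; 0 0 0 0.0003 -0.0025 0.135 -1",
  grip_force=100,
)

```text
time: 9.95
eef_pos: [0.554, -0.3448, 0.0792]
tcp_rot: [0.1, 0.881, 0.459, 0.054]
contact_force: [-0.2, -2.3, 4.9]
opening: 0.27
finger_force: 98.0
```

```bash
python3 - <<'E'
from kin import *
s=log(); print(s['eef_pos'],s['contact_force'],s['opening'],rows_to(*grasp(A,S,35,.008)))
E
```

```text
[ 0.55398619 -0.3447765   0.07924435] [-0.24905355 -2.27374744  4.86996985] 0.26956585014934575 (array([0.05, 0.18, 0.09]), array([ 0.5, -0.4,  2.4]))
```

```bash
python3 - <<'E'
from kin import *
s=ctrl.get_state(); print(rows_to(np.array(s['eef_pos'])+[0,0,.135],R.from_quat(s['tcp_rot'])))
for dz in (.03,0): print(rows_to(*sweep(.027,-.1,5,35,.0105,dz)),ik(*sweep(.027,-.1,5,35,.0105,dz),s['qpos']))
E
```

```text
(array([0., 0., 0.]), array([ -0.4, 110.7, -77.3]))
(array([84.96,  1.6 , -6.31]), array([-15.5, 158.6,  11.4])) [-0.38698014  0.24516882  1.78066689 -0.59020105  1.05023877 -1.55058173]
(array([84.96,  1.6 , -6.31]), array([-15.4, 134. ,  28.6])) [-0.38697792  0.27980339  1.79841022 -0.6079979   1.00697907 -1.51610103]
```

Converted, 130 mm / 600 = 0.2167, 111 mm / 600 = 0.185, 45 degrees / 180 = 0.25.

Call:
send_rows(
  rows="0 0 0 0 0.0467 -0.0317 -1; 0 0 0 0 0.1083 -0.075 -1; 0 0 0 0 0.1667 -0.1133 -1; 0.0278 0 0 0 0.185 -0.1283 -1; 0.0833 0 -0.0056 0 0.19 -0.1167 -1; 0.1389 0.0028 -0.0111 -0.0033 0.1967 -0.1 -1; 0.1944 0.0033 -0.0167 -0.0067 0.2067 -0.0833 -1; 0.25 0.0044 -0.0194 -0.01 0.2167 -0.0633 -1",
)

```text
time: 10.95
eef_pos: [0.5687, -0.303, 0.2052]
tcp_rot: [0.083, 0.993, 0.082, 0.017]
contact_force: [-0.1, 1.2, -2.5]
opening: 0.271
finger_force: 98.6
```

```bash
python3 - <<'E'
from kin import *
s=log(); print(wb(s['eef_pos']),s['contact_force'],s['opening'],s['qpos'],rows_to(*sweep(.027,-.1,5,35,.0105,.03)))
E
```

```text
[ 0.011  -0.1577  0.2052] [-0.11110368  1.22896882 -2.53271399] 0.27068249040008546 [-0.70212956  0.2820872   1.67838453  0.16283784  1.25281544 -2.16197016] (array([39.56,  0.74, -2.82]), array([-13.4,  54.3,  11.9]))
```

Converted, 54.3 mm / 600 = 0.0905, -13.4 mm / 600 = -0.0223, 39.6 degrees / 180 = 0.22.

Call:
send_rows(
  rows="0.0556 0 -0.0056 -0.005 0.0133 0 -1; 0.1111 0.0022 -0.0083 -0.01 0.0333 0 -1; 0.1667 0.0033 -0.0111 -0.0167 0.06 0.0083 -1; 0.22 0.0039 -0.0156 -0.0223 0.0905 0.0198 -1; 0.22 0.0039 -0.0156 -0.0223 0.0905 0.0198 -1",
)

```text
time: 11.58
eef_pos: [0.591, -0.2464, 0.2]
tcp_rot: [0.057, 0.965, -0.254, -0.017]
contact_force: [-0.1, -0.2, -2.3]
opening: 0.266
finger_force: 98.8
```

```bash
python3 - <<'E'
from kin import *
s=log(); print(wb(s['eef_pos']),s['contact_force'],rows_to(*sweep(.027,-.1,5,35,.0105,.0)))
p=shot('side'); save(p,'s2.png'); c=cv2.imread('pics/s2.png')[100:280,200:440]; cv2.imwrite('pics/s2c.png',cv2.resize(c,(0,0),fx=3.3,fy=3.3,interpolation=cv2.INTER_CUBIC))
E
```

```text
[ 0.0261 -0.0987  0.2   ] [-0.0659555  -0.23310986 -2.26531886] (array([ 0.49, -0.1 ,  0.37]), array([-1. ,  9.9, 25.7]))
```

View pics/s2c.png

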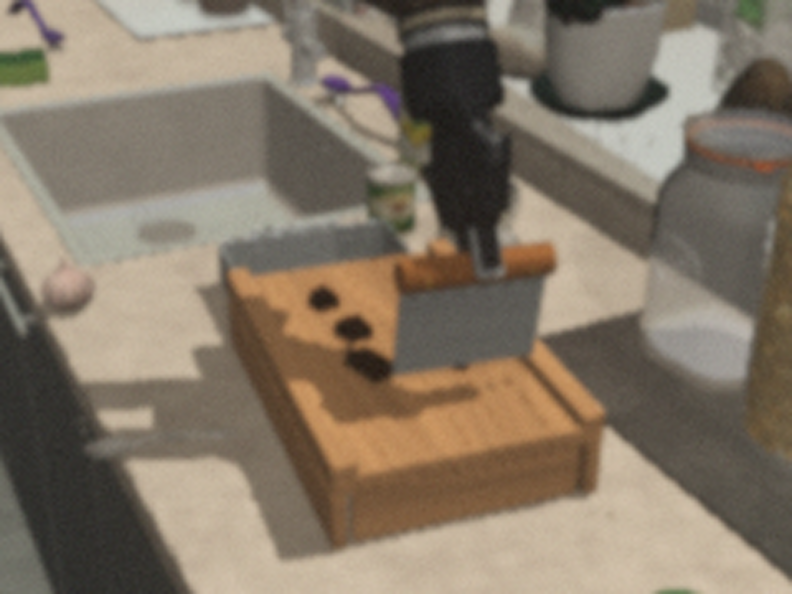

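Side view: the scraper hangs upright from the gripper, its blade at (470,325) behind the chunks. The tray is out at (310,245). Lowering now.

Converted, 25.7 mm / 600 = 0.0428, 9.9 mm / 600 = 0.0165, 0.5 degrees / 180 = 0.0028.

Call:
send_rows(
  rows="0.0028 0 0 -0.0017 0.0083 0.0217 -1; 0.0028 0 0 -0.0017 0.015 0.04 -1; 0.0028 0 0 -0.0017 0.0165 0.0428 -1; 0.0028 0 0 -0.0017 0.0165 0.0428 -1",
)

```text
time: 12.12
eef_pos: [0.5918, -0.2547, 0.1759]
tcp_rot: [0.06, 0.964, -0.259, -0.016]
contact_force: [-0.4, 0.2, -1.5]
opening: 0.27
finger_force: 98.8
```

Converted, 3.5 mm / 600 = 0.0058, 1.5 mm / 600 = 0.0025.

Call:
send_rows(
  rows="0 0 0 0 0.0017 0.0028 -1; 0 0 0 0 0.0025 0.0043 -1; 0 0 0 0 0.0033 0.0058 -1; 0 0 0 0 0.0033 0.0058 -1",
)

```text
time: 12.62
eef_pos: [0.5923, -0.2546, 0.1743]
tcp_rot: [0.06, 0.963, -0.261, -0.016]
contact_force: [-4.5, 0.8, 4.7]
opening: 0.268
finger_force: 99.7
```

Converted, 67 mm / 600 = 0.1117, 48 mm / 600 = 0.08.

Call:
send_rows(
  rows="0 0 0 0.0033 0.0167 -0.0098 -1; 0 0 0 0.005 0.0483 -0.0283 -1; 0 0 0 0.005 0.08 -0.0468 -1; 0 0 0 0.005 0.1117 -0.0655 -1",
)

```text
time: 13.12
eef_pos: [0.5996, -0.1753, 0.174]
tcp_rot: [0.059, 0.964, -0.261, -0.015]
contact_force: [0.2, -3.5, 5.7]
opening: 0.263
finger_force: 99.2
```

```bash
python3 - <<'E'
from kin import *
s=log(); print(wb(s['eef_pos']),s['contact_force'],s['wrist_torque'],rows_to(*sweep(.024,.185,5,35,.0105,.0)),s['time'])
E
```

```text
[ 0.0259 -0.0271  0.174 ] [ 0.18205375 -3.46206629  5.67585931] [-0.9992328  -0.11690863 -0.04359192] (array([-0.26,  0.18,  0.02]), array([   1.5,  181.4, -104.4])) 13.125
```

Converted, 152 mm / 600 = 0.2533, 133 mm / 600 = 0.2217.

Call:
send_rows(
  rows="0 0 0 0 0.0317 -0.0183 -1; 0 0 0 0 0.0633 -0.0367 -1; 0 0 0 0 0.095 -0.055 -1; 0 0 0 0 0.1267 -0.0733 -1; 0 0 0 0 0.1583 -0.0917 -1; 0 0 0 0 0.19 -0.11 -1; 0 0 0 0 0.2217 -0.1283 -1; 0 0 0 0 0.2533 -0.147 -1",
)

```text
time: 14.12
eef_pos: [0.6206, -0.0009, 0.174]
tcp_rot: [0.059, 0.963, -0.261, -0.015]
contact_force: [-0.5, -4.2, 6.4]
opening: 0.264
finger_force: 99.3
```

```bash
python3 - <<'E'
from kin import *
s=log(); print(wb(s['eef_pos']),s['contact_force'],rows_to(*sweep(.024,.185,5,35,.0105,.0)),s['time'])
E
```

```text
[0.0252 0.1486 0.174 ] [-0.48885219 -4.19104153  6.42486335] (array([-0.32,  0.13,  0.04]), array([  1.1,  29.7, -15.9])) 14.125
```

Converted, -69 mm / 600 = -0.115, 28.5 mm / 600 = 0.0475.

Call:
send_rows(
  rows="0 0 0 0 0.025 -0.0143 -1; 0 0 0 0 0.0475 -0.0275 -1; 0 0 0 0 0.0475 -0.0275 -1; 0 0 0 0 0.0233 -0.07 -1; 0 0 0 0 -0.0033 -0.115 -1; 0 0 0 0 -0.0033 -0.115 -1",
)

```text
time: 14.88
eef_pos: [0.6253, 0.0306, 0.2352]
tcp_rot: [0.06, 0.964, -0.259, -0.014]
contact_force: [-0.7, -0.4, -1.7]
opening: 0.264
finger_force: 99.0
```

```bash
python3 - <<'E'
from kin import *
s=log(); print(wb(s['eef_pos']),s['contact_force'],s['opening'])
for c in('side','scene'):
    p=shot(c); save(p,c+'3.png'); print([(round(d['p'],2),wb(toworld(p,d['position'])).tolist()) for d in ctrl.look_for(p,'chunk1')])
for a in [(-.027,-.1,.03),(-.027,-.1,0.)]: print(rows_to(*sweep(a[0],a[1],5,35,.0105,a[2])))
a=cv2.imread('pics/side3.png')[140:270,250:400]; b=cv2.imread('pics/scene3.png')[150:270,220:380]
a=cv2.resize(a,(400,347),interpolation=cv2.INTER_CUBIC); b=cv2.resize(b,(400,300),interpolation=cv2.INTER_CUBIC)
o=np.zeros((347,800,3),np.uint8); o[:,:400]=a; o[:300,400:]=b; cv2.imwrite('pics/c3.png',o)
E
```

```text
[0.026  0.1805 0.2352] [-0.70547781 -0.42665004 -1.71946773] 0.26358093871392174
[]
[(0.57, [-0.1035, -0.0381, 0.0596])]
(array([-0.14, -0.2 ,  0.11]), array([  50.7, -230.5,  166. ]))
(array([-0.14, -0.2 ,  0.11]), array([  50.5, -215.5,  191.9]))
```

View pics/c3.png

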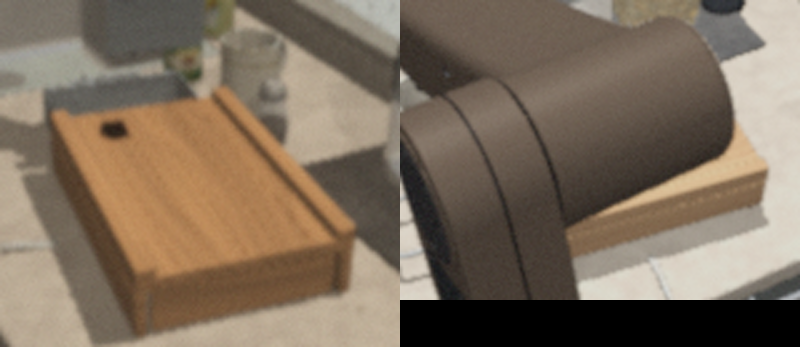

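One chunk remains near the left end at about (293,188) in the side image. The other five are gone from the board.

```bash
python3 - <<'E'
from kin import *
p=shot('side'); print(wb(ray(p,293,188,.077)))
for a in [(-.027,.04,.03),(-.027,.04,-.0015)]: print(rows_to(*sweep(a[0],a[1],5,35,.0105,a[2])))
E
```

```text
[-0.0513  0.1055  0.077 ]
(array([-0.15, -0.19,  0.11]), array([  50.8, -109.4,   95.8]))
(array([-0.15, -0.19,  0.11]), array([ 50.7, -93.6, 123.1]))
```

Converted, 122 mm / 600 = 0.2033, -109 mm / 600 = -0.1817.

Call:
send_rows(
  rows="0 0 0 0.02 -0.0417 0.0333 -1; 0 0 0 0.0417 -0.0917 0.075 -1; 0 0 0 0.0633 -0.1417 0.1167 -1; 0 0 0 0.0845 -0.1817 0.1597 -1; 0 0 0 0.0845 -0.17 0.18 -1; 0 0 0 0.0845 -0.1567 0.2025 -1; 0 0 0 0.0845 -0.1567 0.2033 -1; 0 0 0 0.0845 -0.1567 0.2033 -1",
)

```text
time: 16.12
eef_pos: [0.5569, -0.1042, 0.1745]
tcp_rot: [0.059, 0.964, -0.26, -0.016]
contact_force: [-1.2, -0.3, 0.6]
opening: 0.267
finger_force: 99.1
```

Converted, 128 mm / 600 = 0.2133, 114 mm / 600 = 0.19.

Call:
send_rows(
  rows="0 0 0 0 0.0317 -0.0183 -1; 0 0 0 0 0.0633 -0.0367 -1; 0 0 0 0 0.095 -0.055 -1; 0 0 0 0 0.1267 -0.0733 -1; 0 0 0 0 0.1583 -0.0917 -1; 0 0 0 0 0.19 -0.11 -1; 0 0 0 0 0.2133 -0.1237 -1; 0 0 0 0 0.2133 -0.1237 -1",
)

```text
time: 17.12
eef_pos: [0.5747, 0.0433, 0.1741]
tcp_rot: [0.059, 0.964, -0.259, -0.016]
contact_force: [-0.4, -0.6, -2.8]
opening: 0.264
finger_force: 99.1
```

Converted, -70 mm / 600 = -0.1167, -55 mm / 600 = -0.0917.

Call:
send_rows(
  rows="0 0 0 0 -0.0233 -0.0433 -1; 0 0 0 0 -0.0583 -0.0917 -1; 0 0 0 0 -0.0833 -0.1167 -1; 0 0 0 0 -0.0833 -0.1167 -1",
)

```text
time: 17.62
eef_pos: [0.5744, 0.0333, 0.2622]
tcp_rot: [0.061, 0.964, -0.259, -0.014]
contact_force: [-0.2, 0.3, -1.8]
opening: 0.262
finger_force: 99.1
```

```bash
python3 - <<'E'
from kin import *
s=log(); print(wb(s['eef_pos']),s['contact_force'],s['opening'],s['time'])
p=shot('side'); save(p,'side4.png'); print([(round(d['p'],2),wb(toworld(p,d['position'])).tolist()) for d in ctrl.look_for(p,'chunk1')])
print(ray(p,293,188,.077)*0)
p=shot('wrist'); save(p,'w4.png'); print([(round(d['p'],2),wb(toworld(p,d['position'])).tolist()) for d in ctrl.look_for(p,'chunk1')])
a=cv2.imread('pics/side4.png')[140:270,250:400]; a=cv2.resize(a,(400,347),interpolation=cv2.INTER_CUBIC)
b=cv2.resize(cv2.imread('pics/w4.png'),(400,250)); o=np.zeros((347,800,3),np.uint8); o[:,:400]=a; o[:250,400:]=b; cv2.imwrite('pics/c4.png',o)
E
```

```text
[-0.0249  0.1769  0.2622] [-0.20087616  0.33167498 -1.8212394 ] 0.2620146542281437 17.625
[]
[ 0. -0.  0.]
[(0.95, [0.0408, 0.1988, 0.0262]), (0.94, [0.0011, 0.2028, 0.025]), (0.8, [0.0591, 0.2208, 0.0186]), (0.76, [-0.0149, 0.2325, 0.0223]), (0.7, [-0.0513, 0.2169, 0.0166]), (0.61, [0.0464, 0.2372, 0.0207])]
```

View pics/c4.png

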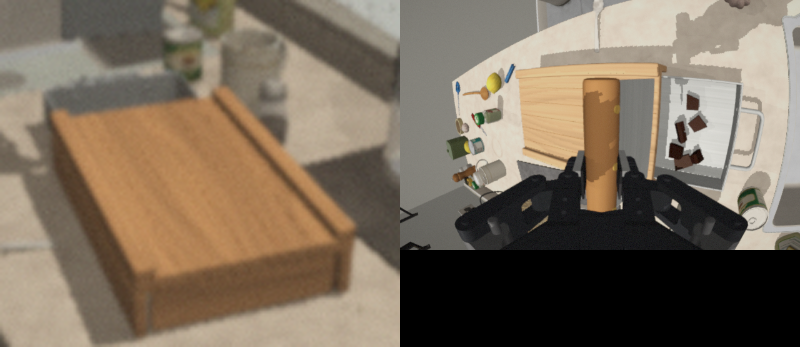

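The side view shows an empty board. The wrist view shows all six pieces in the tray (around (690,130)). Next I'll lay the scraper back.

```bash
python3 - <<'E'
from kin import *
p0,r0=np.array([.554,-.3448,.0792]),grasp(A,S,35,.01)[1]
print(rows_to(p0+[0,0,.15],r0), 'up in tool',R.from_quat(ctrl.get_state()['tcp_rot']).inv().apply([0,0,1]))
E
```

```text
(array([-85.08,  -1.58,   6.22]), array([ -28.3, -312.4,  214.9])) up in tool [ 0.00332381 -0.50229387 -0.86469059]
```

Converted, -312 mm / 600 = -0.52, -270 mm / 600 = -0.45, -75 degrees / 180 = -0.4167.

Call:
send_rows(
  rows="-0.0278 0 0 -0.0033 -0.05 0.0333 -1; -0.0833 0 0.0056 -0.0083 -0.1167 0.08 -1; -0.1389 -0.0028 0.0111 -0.015 -0.1833 0.1267 -1; -0.1944 -0.0039 0.0144 -0.02 -0.25 0.1717 -1; -0.25 -0.005 0.0183 -0.025 -0.3167 0.2183 -1; -0.3056 -0.0056 0.0222 -0.0317 -0.3833 0.2633 -1; -0.3611 -0.0067 0.0267 -0.0367 -0.45 0.31 -1; -0.4167 -0.0078 0.0306 -0.0433 -0.52 0.3583 -1",
)

```text
time: 18.82
eef_pos: [0.5522, -0.346, 0.2299]
tcp_rot: [0.097, 0.918, 0.382, 0.046]
contact_force: [1.2, 0.6, -2.1]
opening: 0.265
finger_force: 99.2
```

```bash
python3 - <<'E'
from kin import *
s=log(); p0,r0=np.array([.554,-.3448,.0792]),grasp(A,S,35,.01)[1]
print(wb(s['eef_pos']),s['qpos'])
for z in(.15,.02,.002): print(rows_to(p0+[0,0,z],r0))
E
```

```text
[-0.     -0.2023  0.2299] [-0.91326849  0.46033339  1.52051002  0.5866606   1.70317496 -2.3593293 ]
(array([-9.79, -0.06,  0.83]), array([-1.5,  0.5,  1.6]))
(array([-9.79, -0.06,  0.83]), array([ -0.1, -91.7,  93.2]))
(array([-9.79, -0.06,  0.83]), array([ 1.000e-01, -1.045e+02,  1.059e+02]))
```

Converted, 107 mm / 600 = 0.1783, -105.5 mm / 600 = -0.1758, -9.8 degrees / 180 = -0.0544.

Call:
send_rows(
  rows="-0.0278 0 0.0022 0 0 0.0033 -1; -0.0544 0 0.0044 0 0 0.0033 -1; -0.0544 0 0.0044 0 -0.0583 0.0617 -1; -0.0544 0 0.0044 0 -0.1167 0.12 -1; -0.0544 0 0.0044 0 -0.1533 0.155 -1; -0.0544 0 0.0044 0 -0.1733 0.175 -1; -0.0544 0 0.0044 0 -0.1758 0.1783 -1; -0.0544 0 0.0044 0 -0.1758 0.1783 -1",
)

```text
time: 19.82
eef_pos: [0.5552, -0.344, 0.0813]
tcp_rot: [0.099, 0.883, 0.456, 0.052]
contact_force: [0.5, -0.1, -1.7]
opening: 0.263
finger_force: 99.2
```

```bash
python3 - <<'E'
from kin import *
s=log(); p0,r0=np.array([.554,-.3448,.0792]),grasp(A,S,35,.01)[1]
print(wb(s['eef_pos']),s['eef_pos'],s['contact_force'],s['wrist_torque'],rows_to(p0,r0))
E
```

```text
[ 0.0027 -0.2     0.0813] [ 0.55516592 -0.34400991  0.08132783] [ 0.50004869 -0.14640249 -1.73651032] [-0.79299906  0.12715661  0.0044792 ] (array([-0.36, -0.03,  0.14]), array([ 1. , -2.3,  0.4]))
```

Call:
send_rows(
  rows="0 0 0 0 -0.0025 0.0017 -1; 0 0 0 0 -0.0037 0.0025 -1; 0 0 0 0 -0.0037 0.0025 -1; 0 0 0 0 -0.0037 0.0025 -0.3; 0 0 0 0 -0.0037 0.0025 0.2; 0 0 0 0 -0.0037 0.0025 0.5; 0 0 0 0 -0.0037 0.0025 0.5; 0 0 0 0 -0.0037 0.0025 0.5",
)

```text
time: 20.82
eef_pos: [0.5548, -0.3436, 0.0781]
tcp_rot: [0.099, 0.882, 0.457, 0.052]
contact_force: [-0.9, -0.2, -0.3]
opening: 0.753
finger_force: 0.0
```

Converted, -130 mm / 600 = -0.2167, -90 mm / 600 = -0.15.

Call:
send_rows(
  rows="0 0 0 0 0 -0.025 0.5; 0 0 0 0 0 -0.075 0.5; 0 0 0 0 0 -0.15 0.5; 0 0 0 0 0 -0.2167 0.2",
)

```text
time: 21.32
eef_pos: [0.5307, -0.4491, 0.1549]
tcp_rot: [0.099, 0.883, 0.456, 0.052]
contact_force: [0.1, -0.2, -0.2]
opening: 0.605
finger_force: 0.0
```

```bash
python3 - <<'E'
from kin import *
s=log(); print(wb(s['eef_pos']),s['contact_force'],s['opening'],s['time'])
p=shot('side'); save(p,'side5.png'); print([(d[0],d[1],wb(d[1])) for d in find(p,'scraper',1)])
a=cv2.imread('pics/side5.png')[140:280,240:410]; cv2.imwrite('pics/c5.png',cv2.resize(a,(0,0),fx=3.5,fy=3.5,interpolation=cv2.INTER_CUBIC))
print(rows_to(bw(0,-.25,.28),tool(YB,-ZB)))
E
```

```text
[-0.0086 -0.3073  0.1549] [ 0.10494    -0.2484812  -0.19023949] 0.6052113071248909 21.325
[(0.71, array([ 0.5365, -0.3035,  0.0721]), array([-0.0209, -0.1621,  0.0721]))]
(array([54.31,  3.2 , -5.31]), array([ -2.7, 135. , -21.4]))
```

View pics/c5.png

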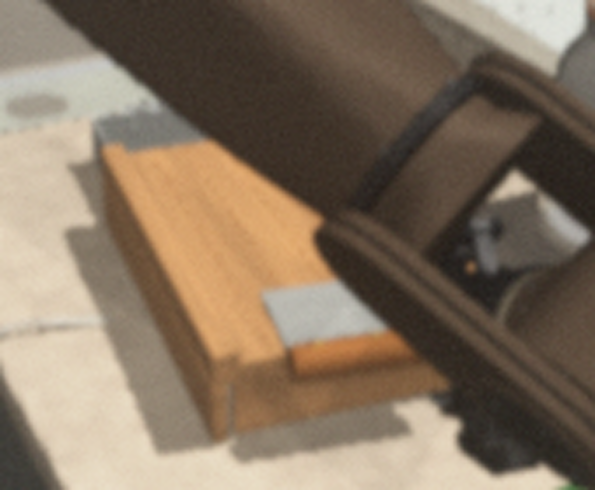

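The scraper lies flat on the right end (blade at (320,310), handle at (350,355)). Next I'll go round to push the tray home.

Converted, 135 mm / 600 = 0.225, 125 mm / 600 = 0.2083, 54.3 degrees / 180 = 0.3017.

Call:
send_rows(
  rows="0.0556 0.0033 -0.0056 0 0.0333 -0.0067 -0.5; 0.1111 0.0067 -0.0111 0 0.075 -0.0133 -1; 0.1667 0.01 -0.0167 -0.0017 0.1167 -0.02 -1; 0.2222 0.0133 -0.0222 -0.0033 0.1667 -0.0267 -1; 0.2778 0.0167 -0.0278 -0.0033 0.2083 -0.0333 -1; 0.3017 0.0178 -0.0294 -0.0045 0.225 -0.035 -1; 0.3017 0.0178 -0.0294 -0.0045 0.225 -0.035 -1",
)

```text
time: 22.3
eef_pos: [0.5479, -0.3868, 0.2769]
tcp_rot: [0.059, 0.998, 0.004, -0.002]
contact_force: [-0.7, 0.4, -0.4]
opening: -0.001
finger_force: 0.0
```

```bash
python3 - <<'E'
from kin import *
s=log(); print(wb(s['eef_pos']),s['opening'])
for a in [(0,.39,.25),(0,.39,.04)]: print(rows_to(bw(*a),tool(YB,-ZB)))
E
```

```text
[ 0.0008 -0.2433  0.2769] -0.0007338206645611311
(array([ 0.39, -0.23,  0.36]), array([ -3.4, 633.1,  31.3]))
(array([ 0.39, -0.23,  0.36]), array([ -4.2, 631.7, 241.3]))
```

Converted, 470 mm / 600 = 0.7833, 410 mm / 600 = 0.6833.

Call:
send_rows(
  rows="0 0 0 0 0.0833 0 -1; 0 0 0 0 0.1833 0 -1; 0 0 0 0 0.2833 0 -1; 0 0 0 0 0.3833 0 -1; 0 0 0 0 0.4833 0 -1; 0 0 0 -0.0017 0.5833 0 -1; 0 0 0 -0.0033 0.6833 0 -1; 0 0 0 -0.005 0.7833 0 -1",
)

```text
time: 23.3
eef_pos: [0.6064, 0.0788, 0.2773]
tcp_rot: [0.061, 0.998, 0.004, -0.004]
contact_force: [0.6, -1.2, -0.3]
opening: 0.003
finger_force: 0.0
```

Converted, 162 mm / 600 = 0.27, 160 mm / 600 = 0.2667, 0.4 degrees / 180 = 0.0022.

Call:
send_rows(
  rows="0.0022 0 0.0017 0 0.0833 0 -1; 0.0022 0 0.0017 0 0.1833 0.0167 -1; 0.0022 0 0.0017 0 0.2667 0.05 -1; 0.0022 0 0.0017 0 0.27 0.05 -1; 0.0022 0 0.0017 0 0.27 0.05 -1",
)

```text
time: 23.92
eef_pos: [0.6259, 0.238, 0.2487]
tcp_rot: [0.063, 0.998, -0.0, -0.004]
contact_force: [-0.9, -0.7, 1.0]
opening: 0.003
finger_force: 0.0
```

```bash
python3 - <<'E'
from kin import *
s=log(); print(wb(s['eef_pos']),s['opening'])
p=shot('wrist'); print([(d[0],wb(d[1])) for d in find(p,'tray_pull')+find(p,'tin',1)]); print([(round(d['p'],2),wb(toworld(p,d['position'])).tolist()) for d in ctrl.look_for(p,'chunk1')])
for a in [(0,.385,.04)]: print(rows_to(bw(*a),tool(YB,-ZB)))
E
```

```text
[0.0009 0.3863 0.2487] 0.0029360480896337827
[(0.72, array([-0.0039,  0.2417,  0.0075]))]
[(0.76, [-0.0492, 0.2168, 0.016]), (0.76, [0.0461, 0.24, 0.0242]), (0.75, [-0.001, 0.2043, 0.0236]), (0.6, [0.0398, 0.2049, 0.0253]), (0.58, [0.0595, 0.2205, 0.0185])]
(array([ 0.04, -0.28, -0.21]), array([  0.4,  -0.9, 210.8]))
```

Converted, 211 mm / 600 = 0.3517, 205 mm / 600 = 0.3417.

Call:
send_rows(
  rows="0 0 0 0 0 0.0833 -1; 0 0 0 0 0 0.1833 -1; 0 0 0 0 0 0.2833 -1; 0 0 0 0 0 0.3417 -1; 0 0 0 0 0 0.3517 -1; 0 0 0 0 -0.0167 0.3517 -1; 0 0 0 0 -0.0367 0.3517 -1; 0 0 0 0 -0.06 0.3517 -1",
)

```text
time: 25.12
eef_pos: [0.6221, 0.2031, 0.042]
tcp_rot: [0.063, 0.998, 0.002, -0.0]
contact_force: [1.7, 2.4, 1.5]
opening: -0.002
finger_force: 1.4
```

Converted, -104 mm / 600 = -0.1733, -96 mm / 600 = -0.16.

Call:
send_rows(
  rows="0 0 0 0 -0.0233 0 -1; 0 0 0 0 -0.0467 0 -1; 0 0 0 0 -0.07 0 -1; 0 0 0 0 -0.0933 0 -1; 0 0 0 0 -0.1167 0 -1; 0 0 0 0 -0.14 0 -1; 0 0 0 0 -0.16 0 -1; 0 0 0 0 -0.1733 0 -1",
)

```text
time: 26.12
eef_pos: [0.607, 0.0993, 0.0389]
tcp_rot: [0.063, 0.998, 0.0, -0.003]
contact_force: [1.2, 3.1, 1.0]
opening: 0.002
finger_force: 1.2
```

```bash
python3 - <<'E'
from kin import *
s=log(); print(wb(s['eef_pos']),s['contact_force'],s['time'])
E
```

```text
[-0.0008  0.2463  0.0389] [1.15822261 3.12819391 1.0053219 ] 26.125
```

Another ~12 mm, slowly, until the stop is felt.

Converted, -12 mm / 600 = -0.02, -10 mm / 600 = -0.0167.

Call:
send_rows(
  rows="0 0 0 0 -0.01 0 -1; 0 0 0 0 -0.0167 0 -1; 0 0 0 0 -0.02 0 -1; 0 0 0 0 -0.02 0 -1",
)

```text
time: 26.62
eef_pos: [0.6051, 0.0881, 0.0388]
tcp_rot: [0.063, 0.998, 0.0, -0.004]
contact_force: [0.1, 0.9, -0.7]
opening: 0.003
finger_force: 0.2
```

Converted, -5 mm / 600 = -0.0083, -3 mm / 600 = -0.005.

Call:
send_rows(
  rows="0 0 0 0 -0.005 0 -1; 0 0 0 0 -0.0083 0 -1; 0 0 0 0 -0.0083 0 -1",
)

```text
time: 27.0
eef_pos: [0.6049, 0.0863, 0.0389]
tcp_rot: [0.064, 0.998, 0.003, -0.003]
contact_force: [2.5, 10.6, -1.9]
opening: -0.0
finger_force: 5.6
```

```bash
python3 - <<'E'
from kin import *
s=log(); print(wb(s['eef_pos']),s['contact_force'],s['time'])
E
```

```text
[-0.0012  0.2332  0.0389] [ 2.45560663 10.64396476 -1.93568687] 27.0
```

Converted, -200 mm / 600 = -0.3333, -180 mm / 600 = -0.3.

Call:
send_rows(
  rows="0 0 0 0 0.025 0 -1; 0 0 0 0 0.0667 0 -1; 0 0 0 0 0.075 -0.1 -1; 0 0 0 0 0.075 -0.2 -1; 0 0 0 0 0.075 -0.3 -1; 0 0 0 0 0.075 -0.3333 -1; 0 0 0 0 0.075 -0.3333 -1",
)

```text
time: 27.88
eef_pos: [0.6122, 0.1277, 0.2404]
tcp_rot: [0.063, 0.998, 0.0, -0.002]
contact_force: [-0.5, 0.0, -0.6]
opening: -0.0
finger_force: 0.0
```

```bash
python3 - <<'E'
from kin import *
s=log(); print(wb(s['eef_pos']),s['contact_force'],s['time'])
for c in('side','wrist'):
    p=shot(c); save(p,c+'9.png')
    for n in('tray_pull','scraper','chunk1','garlic','spoon','salt','mug','tin','lemon','spice'): print(c,n,[(d[0],d[1].tolist(),wb(d[1]).tolist()) for d in find(p,n,1)])
d=cv2.absdiff(cv2.imread('pics/side9.png'),cv2.imread('pics/side0.png')).max(2)[150:400]
print('changed px blocks',[(x,y+150) for x in range(0,640,20) for y in range(0,250,20) if (d[y:y+20,x:x+20]>60).sum()>30])
E
```

```text
[0.0009 0.2752 0.2404] [-0.47614472  0.01135776 -0.55053604] 27.875
side tray_pull []
side scraper [(0.75, [0.5563, -0.3042, 0.069], [-0.0011, -0.1603, 0.069])]
side chunk1 []
side garlic [(0.72, [0.3613, 0.1669, 0.0239], [-0.2529, 0.283, 0.0239])]
side spoon [(0.43, [0.3462, -0.1003, 0.0024], [-0.2348, 0.016, 0.0024])]
side salt [(0.76, [0.7485, -0.0314, 0.0506], [0.1559, 0.1341, 0.0506])]
side mug [(0.92, [0.7724, 0.068, 0.0716], [0.1673, 0.2357, 0.0716])]
side tin [(0.73, [0.7394, 0.1878, 0.0445], [0.1197, 0.3505, 0.0445])]
side lemon [(0.88, [0.4396, -0.5281, 0.037], [-0.0892, -0.3969, 0.037])]
side spice [(0.56, [0.5421, -0.5666, 0.0636], [0.0172, -0.4225, 0.0636])]
wrist tray_pull [(0.79, [0.5925, 0.0292, 0.037], [-0.0064, 0.175, 0.037])]
wrist scraper [(0.85, [0.5586, -0.2936, 0.0725], [-0.0002, -0.1495, 0.0725])]
wrist chunk1 []
wrist garlic []
wrist spoon [(0.8, [0.3847, -0.1081, 0.0031], [-0.1957, 0.013, 0.0031])]
wrist salt [(0.72, [0.7539, 0.0014, 0.0866], [0.1572, 0.1674, 0.0866])]
wrist mug [(0.57, [0.5604, -0.293, 0.0722], [0.0016, -0.1487, 0.0722])]
wrist tin [(0.88, [0.7234, 0.2081, 0.0462], [0.1013, 0.3687, 0.0462])]
wrist lemon [(0.18, [0.5786, -0.0641, 0.0715], [-0.0087, 0.0807, 0.0715])]
wrist spice []
changed px blocks [(0, 150), (0, 170), (20, 150), (20, 170), (20, 270), (40, 230), (40, 270), (80, 150), (100, 150), (100, 170), (220, 170), (220, 190), (240, 170), (240, 190), (300, 190), (300, 210), (320, 170), (320, 190)]
```

The tray is home, the scraper is back in its starting place and the bystanders haven't moved. Handing in.

```bash
python3 -c "
from plant import ctrl; print(ctrl.sign_off())"
```

```text
the job is handed in; nothing more can be done
None
```

I handed the job in at about 28 s: all six pieces went into the tray, which is pushed home to its stop. The scraper lies flat on the board and is released, and the bystanders measure where they started; no verdict came back.

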